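# Clear the board rack and file the pattern board

### The arm

A 6-joint arm with a two-finger parallel gripper is mounted at the origin on the work surface. World frame = base frame: x ahead of the robot, y to its left, z up, the work surface at z = 0. Lengths are in m, angles in rad, forces in N, time in s.
With the tool pointing down it reaches from about 0.325 to 0.875 m from the base axis. Payload 4.4 kg.
Tool frame: the origin (TCP) lies at the very end of the fingers, on their centre line; the grasp point (between the pads) lies 19 mm behind it (r.tcp_to_grasp is the distance from the TCP to the grasp point, in m); z points along the fingers, y is the line along which they close (so a half turn about z gives the same grasp; the last joint's range is limited). The gripper opens to 85 mm and grips with 20 to 120 N. Pads are 22 mm wide; open, the fingers measure 114 mm over their backs; the gripper's body (76 mm by 85 mm) begins 54 mm behind the grasp point. The pads swing forward as they close: fully open they stand 13 mm farther back than shut.
Start: joints at [1.036, 0.207, 1.542, -0, 1.393, -0.15], TCP at [0.216, 0.533, 0.231] pointing down, gripper open.
Joint ranges: [-2.73, 2.73], [-0.86, 2.22], [0.23, 2.46], [-1.11, 4.25], [0.08, 2.63], [-2.82, 2.82]. Speed limits (rad/s): [2.79, 2.79, 3.14, 3.14, 3.14, 3.14].

### API

Orientations are given as a rotation vector (axis times angle).
In Python, from workcell import r, optics gives the robot as it stands. The module is installed in compiled form; this text tells all that it offers. Calls block until the motion is done:
- r.reach(position, orientation): joint-space move of the TCP to a pose.
- r.servo_line(position, vel=0.15, attitude=None): straight line of the TCP; attitude=None keeps the orientation; vel is the mean speed in m/s.
- r.set_joints(angles): joint-space move.
- r.gripper_open() and r.grab(grip_force=None): open the fingers fully, or close them until they stop; grip_force is the grip in N (None keeps the last).
- r.sleep(seconds).
- r.inverse_kinematics(position, orientation): joint angles nearest the present ones, or None.
- r.observe(): the state.
- optics.snapshot(name): name is "side" or "top"; returns a dict with "pixels" (384x512x3 uint8, blue, green, red), "K" (3x3 intrinsics, pixels), "extrinsics" (4x4, takes a point from camera to world coordinates). Camera axes: x right, y down, z forward; pixel columns grow to the right and rows downward; lengths in m; the calibration is good to about 2 mm. A picture is of the moment at which its call begins. There is no depth.
A pose or a line that the arm cannot do raises r.IKError and nothing moves.
- r.close_job(): hands the job in; it is judged then, once.
The state is a dict: "clock": time; "qpos": joint angles; "joint_velocities": joint speeds; "effort": joint torques, N m; "eef_pos": TCP position; "eef_rot": TCP orientation; "wrist_force": force on the tool from outside, world axes, zero at the start; "moment": the same for the moment, N m; "finger_gap": finger opening in m; "grasp_force": force on a finger pad.
Only numpy, scipy, OpenCV 4.12 (cv2) and the standard library are available. Lean on these libraries where they do the work, as an engineer would, in place of code of your own. Each camera call takes 0.05 s, during which the arm holds its last target. There are 200 camera calls.

### The job

A chunky cork offcut is lying across the only free slot of the dark wooden rack: put it in the grey waste bin. Then take the white board with the blue flower from its easel and stand it on its bottom edge in that slot, upright and fully down, and let go of it. Leave the two small boards in their slots, and everything else on the table where it is.

Things in the scene. Friction and masses are not known exactly. Their poses are not given: they have to be found in the camera images.
- board: White pattern board with a blue flower on both faces, loose, 120 wide x 9 thick x 150 high (mm), about 0.15 kg. Origin at the middle of its bottom edge; x along its width, y through its thickness, z from bottom edge to top edge. It starts on the easel leaning 30 degrees from vertical, its top towards the robot.
- easel: Brown wooden easel, fixed. Origin under the middle of its 100 x 95 mm base; x along the board width, y the way the board leans (roughly to the robot). Its back plate, 100 wide, 8 thick, carries the board back up to 90 mm along the slope from the bottom edge: the top 60 mm is free on both faces. A lip in front rises 10 mm above the bottom edge.
- rack: Dark wooden slotted rack, fixed, 164 x 163 mm, 60 mm high. Origin under its middle. Its three slots run along its x, 55 mm apart along its y. Each is 13 mm wide, 140 mm long, closed at both ends, floor at height 20 mm, mouth at 60 mm; the top 5 mm of the long edges is bevelled at 45 degrees (mouth 23 mm wide).
- slot0 (a point): Middle of the floor of rack slot 0 (at the rack -y side), height 20 mm; axes as the rack's.
- slot1 (a point): Middle of the floor of rack slot 1 (in the middle), height 20 mm; axes as the rack's.
- slot2 (a point): Middle of the floor of rack slot 2 (at the rack +y side), height 20 mm; axes as the rack's.
- filed_pink: Small pink board standing in one slot, loose, 110 x 9 x 95 mm high (top at height 115 mm). Origin at the middle of its bottom edge; x along its width, y through its thickness, z up.
- filed_teal: Small teal board standing in another slot, same size, origin and axes as the pink one.
- offcut: Brown cork offcut, loose, 0.06 kg, lying across the free slot on the rack's top (height 60 mm). 46 mm along its own x, 70 mm along its own y; stepped top: 24 mm high all over, 40 mm high from y = -35 to y = +9 mm. Origin at the centre of its underside.
- offcut_mid (a point): Middle of the offcut, 20 mm above its underside on its origin's axis.
- bin: Grey open-topped waste bin, fixed, 150 x 150 mm, 90 mm high, walls and floor 5 mm. Origin under its middle, z up.
- bowl: Lime green bowl, 120 mm across, 60 mm high, to be left alone. Origin under its middle.
- jar: Amber glass jar, 54 mm across, 85 mm high, to be left alone. Origin under its middle.
- spool: Red thread spool standing, 44 mm across, 55 mm high, to be left alone. Origin under its middle.
- scissors: Scissors with lime green handles lying flat, 160 mm long, 10 mm high, to be left alone. Origin at the pivot; blades along +x.
There are look-alikes about, which are no part of the job. Of the things shaped like the board, the white one is meant. What is shaped like the offcut but yellow is not meant.

How it is judged:
On the way, in this order (a step that is already met when the one before it is completed fails the run):
1. the cork offcut is in the bin (x of offcut_mid in the frame of bin between -0.07 and 0.07 m and y of offcut_mid in the frame of bin between -0.07 and 0.07 m and z of offcut_mid in the frame of bin below 0.075 m), for 0.2 s.
2. the flower board stands fully down in a slot of the rack (((x of board in the frame of slot0 between -0.016 and 0.016 m and y of board in the frame of slot0 between -0.006 and 0.006 m and z of board in the frame of slot0 below 0.004 m) or (x of board in the frame of slot1 between -0.016 and 0.016 m and y of board in the frame of slot1 between -0.006 and 0.006 m and z of board in the frame of slot1 below 0.004 m) or (x of board in the frame of slot2 between -0.016 and 0.016 m and y of board in the frame of slot2 between -0.006 and 0.006 m and z of board in the frame of slot2 below 0.004 m)) and angle between board's own z axis and vertical below 0.2 rad and angle between the x axis of board and the x axis of rack, either way round below 0.1 rad), for 0.2 s.
At the end, for the whole second after the job is handed in: Offcut inside the bin, below its rim. Flower board bottom edge down on a slot floor (4 mm in height, 6 mm across, 16 mm along), within 0.2 rad of upright and 0.1 rad of the slot, both at rest. The two small boards still stand in their slots (within 0.25 rad of upright) (all of step 1 and all of step 2 and linear speed of board below 0.02 m/s and linear speed of offcut below 0.03 m/s and angle between each of filed_pink, filed_teal's own z axis and vertical below 0.25 rad); the robot touches nothing.
It fails at once if a small board in the rack is moved more than 30 mm or tipped (distance of any of filed_pink, filed_teal from where it was at the start of the episode above 0.03 m or angle between any of filed_pink, filed_teal's own z axis and vertical above 0.4 rad).
It fails at once if the bowl, jar, spool or scissors are moved more than 30 mm or tipped (distance of any of bowl, jar, spool, scissors from where it was at the start of the episode above 0.03 m or angle between any of bowl, jar, spool, scissors's own z axis and vertical above 0.4 rad).
It also fails if it takes over 58 s, if anything falls off the work surface, if the arm or the gripper's body presses on something with over 40 N, if the wrist force passes 120 N, or if a joint passes its speed limit or range.

## Working session

There is one attempt and no reset: what is moved stays moved. The work goes in short steps, each a Python script; the robot and the scene stay as the last script left them, time stands still between calls to the robot, and variables do not carry over. Pictures are saved under pics/ and viewed, at most 10 in all, crops included, and the job is handed in when it is done.

```bash
mkdir -p pics; python3 - <<'E'
from workcell import r, optics
import cv2,numpy as np,pickle
np.set_printoptions(precision=4,suppress=True)
d={}
for n in("side","top"):
    s=optics.snapshot(n); d[n]=s; cv2.imwrite(f"pics/{n}0.png",cv2.resize(s["pixels"],(800,600),interpolation=cv2.INTER_CUBIC)); print(n,s["K"],s["extrinsics"])
pickle.dump(d,open("s0.pkl","wb"))
print(r.observe(), r.tcp_to_grasp)
E
```

```text
side [[391.7503   0.     252.015 ]
 [  0.     391.7503 191.4238]
 [  0.       0.       1.    ]] [[ 0.9281 -0.2918  0.2315  0.3605]
 [-0.3723 -0.7119  0.5955 -0.512 ]
 [-0.009  -0.6388 -0.7693  0.8068]
 [ 0.      0.      0.      1.    ]]
top [[492.6341   0.     254.9815]
 [  0.     492.6341 185.231 ]
 [  0.       0.       1.    ]] [[ 0.0008 -0.9937  0.1121  0.4344]
 [-1.     -0.0014 -0.0053  0.0524]
 [ 0.0055 -0.1121 -0.9937  1.2075]
 [ 0.      0.      0.      1.    ]]
{'clock': 0.1, 'qpos': array([ 1.0355,  0.2074,  1.5429,  0.    ,  1.3935, -0.1505]), 'joint_velocities': array([-0.0014, -0.003 , -0.0024, -0.0003,  0.0001,  0.0006]), 'effort': array([ -0.0009, -38.4089, -29.2549,  -0.0002,   0.0049,  -0.    ]), 'eef_pos': array([0.2155, 0.5323, 0.2302]), 'eef_rot': array([-0.6006, -3.0829,  0.0032]), 'wrist_force': array([ 0.3078, -0.4084,  0.0738]), 'moment': array([0.0595, 0.0071, 0.0439]), 'grasp_force': 0.0, 'finger_gap': 0.08560454860447472} 0.0187
```

View pics/side0.png

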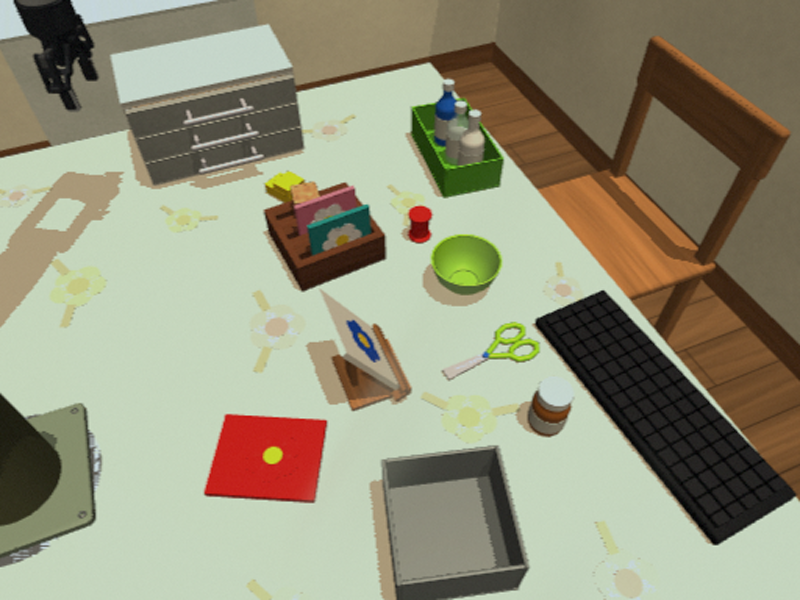

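View pics/top0.png

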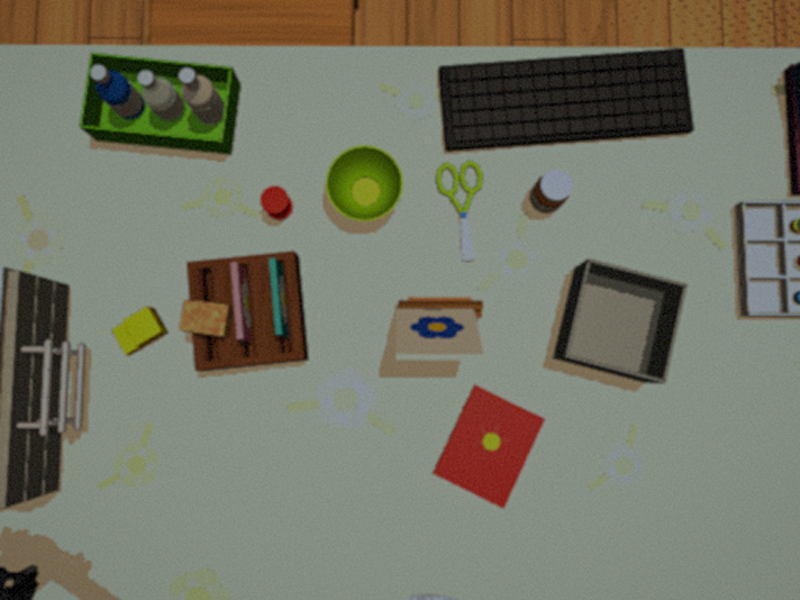

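Side shows the rack at (325,235), easel/board at (365,350), bin at (455,520). In the top view the rack is at (245,312) with cork at (205,318) on its leftmost slot (towards +y), the board at (435,330) and the bin at (620,320). I'll zoom in on the rack and easel.

```bash
python3 - <<'E'
import cv2,numpy as np,pickle
d=pickle.load(open("s0.pkl","rb"))
def crop(n,x,y):
    c=cv2.resize(d[n]["pixels"][y:y+75,x:x+100],(400,300),interpolation=cv2.INTER_CUBIC)
    c=cv2.convertScaleAbs(c,alpha=1.3)
    for i in range(0,100,10):
        cv2.putText(c,str(x+i),(i*4,8),0,.3,(255,0,255),1);cv2.line(c,(i*4,10),(i*4,14),(255,0,255),1)
        if i<75: cv2.putText(c,str(y+i),(0,i*4+4),0,.3,(255,0,255),1);cv2.line(c,(20,i*4),(24,i*4),(255,0,255),1)
    return c
cv2.imwrite("pics/z.png",np.vstack([np.hstack([crop("top",108,158),crop("top",230,180)]),np.hstack([crop("side",158,110),crop("side",185,185)])]))
E
```

```text
(no output)
```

View pics/z.png

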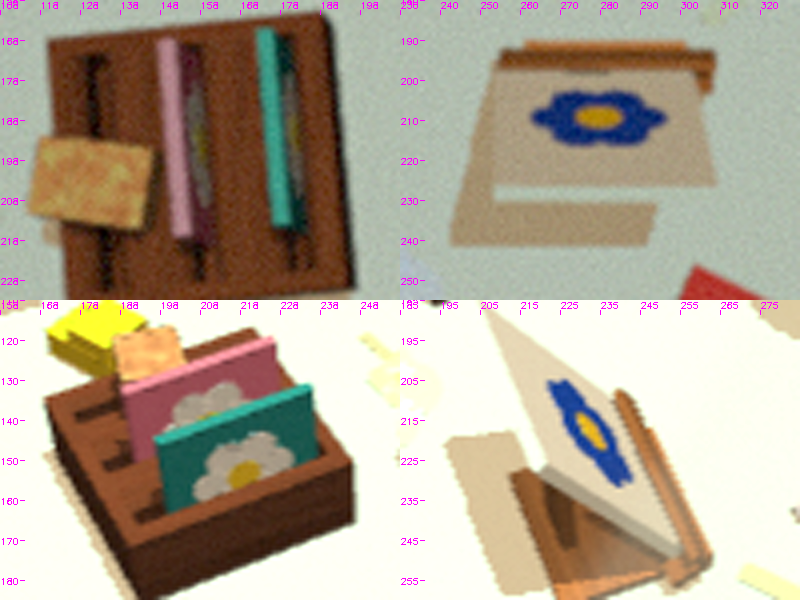

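The top crop shows cork at px (131,204), the free slot running (131,172)→(135,230), and the board's top corners at (254,227) and (309,227). In the side crop the board's top corners are at (206,187) and (221,227). Next I'll triangulate these.

```bash
cat >h.py <<'E'
import cv2,numpy as np,pickle
np.set_printoptions(precision=4,suppress=True)
d=pickle.load(open("s0.pkl","rb"))
def ray(n,p):
    E=d[n]["extrinsics"]; v=E[:3,:3]@np.linalg.solve(d[n]["K"],[p[0],p[1],1.]); return E[:3,3],v/np.linalg.norm(v)
def plane(n,p,z):
    o,v=ray(n,p); return o+v*(z-o[2])/v[2]
def tri(pt,ps):
    a,u=ray("top",pt);b,v=ray("side",ps)
    s,t=np.linalg.lstsq(np.c_[u,-v],b-a,rcond=None)[0]
    return (a+u*s+b+v*t)/2, np.linalg.norm(a+u*s-b-v*t)*1e3
E
python3 - <<'E'
from h import *
T=lambda x,y,ox,oy:(ox+x/4-.5,oy+y/4-.5)
t1=lambda x,y:T(x,y,108,158); t2=lambda x,y:T(x,y,230,180); s1=lambda x,y:T(x,y,158,110); s2=lambda x,y:T(x,y,185,185)
for n,a,b in [("rack hxly",t1(325,12),s1(352,162)),("rack lxly",t1(352,289),s1(135,245)),("rack lxhy",None,s1(47,100)),("rack hxhy",t1(48,40),s1(255,30))]:
    print(n,a and plane("top",a,.06),plane("side",b,.06),tri(a,b) if a else "")
print("slot",[plane("top",t1(*p),.06) for p in((92,57),(107,290))])
for n,a,b in [("pink hx",t1(168,39),s1(275,38)),("pink lx",t1(184,238),s1(124,90)),("teal hx",t1(267,29),s1(311,85)),("teal lx",t1(283,226),s1(156,138))]:
    print(n,plane("top",a,.115),plane("side",b,.115),*tri(a,b))
for n,a,b in [("board +y",t2(95,187),s2(85,8)),("board -y",t2(316,187),s2(145,167))]: print(n,*tri(a,b))
# masks
for n in("top",):
    im=d[n]["pixels"]; hsv=cv2.cvtColor(im,cv2.COLOR_BGR2HSV)
    x,y=112,186; roi=hsv[y:y+34,x:x+40]; m=cv2.inRange(roi,(8,90,115),(25,255,255))
    c=max(cv2.findContours(m,0,1)[0],key=cv2.contourArea); R=cv2.minAreaRect(c); bp=cv2.boxPoints(R)+[x,y]
    print("cork",R,np.array([plane(n,p,.1) for p in bp]),plane(n,np.add(R[0],(x,y)),.1), plane(n,np.add(R[0],(x,y)),.084))
# bin rim corners top image (800 scale)
print("bin",[plane("top",(p[0]*.64,p[1]*.64),.09) for p in((587,262),(685,284),(664,382),(555,358))])
E
```

```text
rack hxly [0.6222 0.2023 0.06  ] [0.6233 0.2086 0.06  ] (array([0.6209, 0.2013, 0.0675]), np.float64(0.287796119007072))
rack lxly [0.4597 0.1841 0.06  ] [0.4652 0.1907 0.06  ] (array([0.4618, 0.1827, 0.0688]), np.float64(4.5068522855786))
rack lxhy None [0.4467 0.3489 0.06  ] 
rack hxhy [0.6053 0.3647 0.06  ] [0.6075 0.3649 0.06  ] (array([0.6062, 0.3643, 0.0606]), np.float64(2.0949610489153168))
slot [array([0.5953, 0.3385, 0.06  ]), array([0.459 , 0.3259, 0.06  ])]
pink hx [0.5978 0.2827 0.115 ] [0.5991 0.2872 0.115 ] [0.5972 0.2816 0.1199] 0.40227165770568357
pink lx [0.4865 0.2711 0.115 ] [0.4897 0.2756 0.115 ] [0.4875 0.2698 0.1202] 2.4628535037451726
teal hx [0.6035 0.2274 0.115 ] [0.6052 0.2332 0.115 ] [0.6027 0.2263 0.1214] 0.41535852745639773
teal lx [0.4932 0.2164 0.115 ] [0.496  0.2236 0.115 ] [0.4936 0.2151 0.1231] 1.6660475267639818
board +y [0.4673 0.05   0.1482] 3.9706021518868364
board -y [ 0.4649 -0.0675  0.1538] 0.7762755723179153
cork ((17.890830993652344, 16.818777084350586), (28.15087127685547, 19.626310348510742), 7.594643592834473) [[0.5013 0.3616 0.1   ]
 [0.5452 0.3572 0.1   ]
 [0.5369 0.2941 0.1   ]
 [0.493  0.2988 0.1   ]] [0.5191 0.3279 0.1   ] [0.5203 0.3319 0.084 ]
bin [array([ 0.6014, -0.2306,  0.09  ]), array([ 0.569 , -0.3735,  0.09  ]), array([ 0.4264, -0.3373,  0.09  ]), array([ 0.4608, -0.1805,  0.09  ])]
```

```bash
python3 - <<'E'
from h import *
out={}
for n,lo,hi,(x,y,w,h) in [("top",(20,120,60),(35,255,255),(265,195,30,25)),("side",(20,120,90),(35,255,255),(222,205,22,24))]:
    hsv=cv2.cvtColor(d[n]["pixels"][y:y+h,x:x+w],cv2.COLOR_BGR2HSV)
    m=cv2.inRange(hsv,(12,120,70),(35,255,255)); b=cv2.inRange(hsv,(100,110,50),(130,255,255))
    M=cv2.moments(m,True); out[n]=(x+M["m10"]/M["m00"],y+M["m01"]/M["m00"]); print(n,out[n],M["m00"])
F,e=tri(out["top"],out["side"]); print("F",F,e)
n=np.array([.866,0,.5]); s=np.array([-.5,0,.866])
for dz in(0,-.006):
    z=F[2]+dz; f=plane("top",out["top"],z); c=f-4.5e-3*n
    print("center",c,"backtop pred",c+.075*s-.0045*n,"bottom",c-.075*s)
for z in(.140,.146,.150): print(z,plane("top",(253.25,226.25),z),plane("top",(308.5,226.25),z))
# white-board mask edges rotation: blue flower extent
E
```

```text
top (279.2358490566038, 201.19811320754718) 106.0
side (237.5263157894737, 214.66666666666666) 57.0
F [ 0.5221 -0.0085  0.09  ] 3.6752678359299935
center [ 0.5201 -0.0088  0.0877] backtop pred [ 0.4787 -0.0088  0.1504] bottom [ 0.5576 -0.0088  0.0228]
center [ 0.5205 -0.0092  0.0817] backtop pred [ 0.4791 -0.0092  0.1444] bottom [ 0.558  -0.0092  0.0168]
0.14 [0.4656 0.0503 0.14  ] [ 0.4657 -0.0691  0.14  ]
0.146 [0.4654 0.0503 0.146 ] [ 0.4655 -0.0684  0.146 ]
0.15 [0.4653 0.0503 0.15  ] [ 0.4654 -0.068   0.15  ]
```

The flower mask leaked into the easel's brown, so I'll tighten the ROI to the blue-enclosed centre. Cork pick goes in the same script.

```bash
cat >>h.py <<'E'
from scipy.spatial.transform import Rotation as Ro
def ori(z,y):
    z=np.array(z,float);z/=np.linalg.norm(z);y=np.array(y,float);y-=z*(y@z);y/=np.linalg.norm(y)
    return Ro.from_matrix(np.c_[np.cross(y,z),y,z]).as_rotvec()
def down(phi): return ori([0,0,-1],[np.cos(phi),np.sin(phi),0])
E
python3 - <<'E'
from h import *
from workcell import r
out={}
for n,(x,y,w,h) in [("top",(271,203,17,13)),("side",(227,211,11,12))]:
    hsv=cv2.cvtColor(d[n]["pixels"][y:y+h,x:x+w],cv2.COLOR_BGR2HSV)
    m=cv2.inRange(hsv,(12,120,70),(35,255,255))
    M=cv2.moments(m,True); out[n]=(x+M["m10"]/M["m00"],y+M["m01"]/M["m00"]); print(n,out[n],M["m00"])
F,e=tri(out["top"],out["side"]); print("F",F,e)
n=np.array([.866,0,.5]); s=np.array([-.5,0,.866])
for dz in(0,-.006):
    c=plane("top",out["top"],F[2]+dz)-4.5e-3*n
    print("center",c,"backtop",c+.075*s-.0045*n,"bottom",c-.075*s)
for k in(0,np.pi):
    print("cork",r.inverse_kinematics([.519,.33,.2],down(-.1+k)),"bin",r.inverse_kinematics([.514,-.281,.2],down(-.24+k)))
    print("slot",r.inverse_kinematics([.527,.33,.25],down(np.pi/2+.102+k)))
    g=[.47,-.009,.17]
    print("board",r.inverse_kinematics(g,ori(-s,n*np.cos(k))))
E
```

```text
top (279.2, 208.84444444444443) 45.0
side (232.33333333333334, 217.45833333333334) 24.0
F [ 0.5071 -0.0089  0.0869] 0.6298615111410575
center [ 0.5028 -0.0088  0.0846] backtop [ 0.4614 -0.0088  0.1473] bottom [ 0.5403 -0.0088  0.0197]
center [ 0.5032 -0.0092  0.0786] backtop [ 0.4618 -0.0092  0.1413] bottom [ 0.5407 -0.0092  0.0137]
cork [ 0.4257  0.3156  1.4717 -0.      1.3543  0.5257] bin [-0.648   0.2556  1.5482 -0.      1.3378 -0.408 ]
slot [ 0.4204  0.2916  1.3976 -0.      1.4523 -1.2524]
board [-0.3086 -0.2828  2.2412  0.2396  0.6945 -0.455 ]
cork [ 0.4257  0.3156  1.4717 -0.      1.3543 -2.6159] bin [-0.648   0.2556  1.5482  0.      1.3378  2.7336]
slot [0.4204 0.2916 1.3976 0.     1.4523 1.8892]
board [-0.3086 -0.2828  2.2412  0.2396  0.6945  2.6866]
```

```bash
python3 - <<'E'
from h import *
from workcell import r
o=down(-.1)
r.reach([.519,.329,.2],o); r.servo_line([.519,.329,.066],vel=.12)
print(r.observe()["wrist_force"],r.observe()["eef_pos"])
r.grab(30); s=r.observe(); print("gap",s["finger_gap"],s["grasp_force"],s["clock"])
r.servo_line([.519,.329,.25],vel=.2); s=r.observe(); print("gap",s["finger_gap"],s["grasp_force"],s["wrist_force"])
E
```

```text
[-0.3498  0.9056  0.2763] [0.5199 0.3294 0.0671]
gap 0.045941804541691514 31.10721006989479 3.1917
gap 0.04559364624445862 30.763178765773773 [-0.1986 -0.5076 -0.5234]
```

Gripped at 46 mm, matching the cork's width. On to the bin.

```bash
python3 - <<'E'
from h import *
from workcell import r,optics
r.reach([.514,-.279,.22],down(-.24)); r.servo_line([.514,-.279,.08],vel=.15)
r.gripper_open(); r.servo_line([.514,-.279,.25],vel=.25)
n=np.array([.866,0,.5]); s=np.array([-.5,0,.866])
r.reach(np.array([.503,-.009,.082])+.2*s,ori(-s,n))
a=optics.snapshot("top");b=optics.snapshot("side")
cv2.imwrite("pics/c1.png",np.vstack([np.hstack([cv2.resize(a["pixels"][150:260,220:460],(400,184))]),cv2.resize(b["pixels"][140:384,150:350],(400,416))]))
print(r.observe()["clock"],r.observe()["eef_pos"])
E
```

```text
10.0667 [ 0.404  -0.0099  0.256 ]
```

View pics/c1.png

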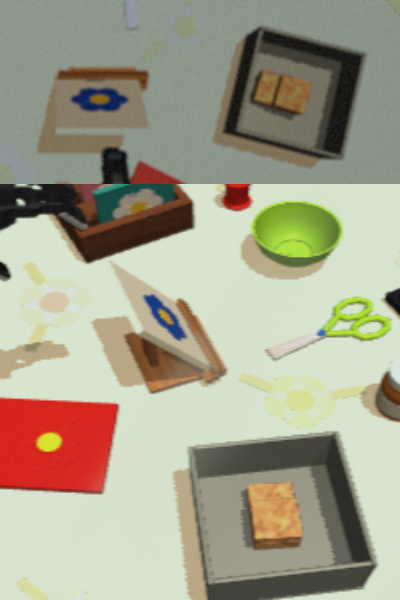

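Cork lies flat in the bin, at (280,90) in the upper strip. The gripper is in line above the board, so I'll grasp it.

```bash
python3 - <<'E'
from h import *
from workcell import r
s=np.array([-.5,0,.866]); c=np.array([.505,-.009,.082])
r.servo_line(c+.2*s,vel=.1); r.servo_line(c+.031*s,vel=.12); a=r.observe(); print(a["wrist_force"],a["eef_pos"])
r.grab(25); a=r.observe(); print("gap",a["finger_gap"],a["grasp_force"],a["wrist_force"],a["moment"])
E
```

```text
[-0.7867 -0.3692 -0.2397] [ 0.4898 -0.0091  0.1095]
gap 0.008505396362831246 24.368611872196198 [-5.081  -1.4246  4.5524] [-0.1699  0.837  -0.0875]
```

```bash
python3 - <<'E'
from h import *
from workcell import r,optics
r.grab(50)
s=np.array([-.5,0,.866]); p=np.array(r.observe()["eef_pos"])
r.servo_line(p+.11*s,vel=.15)
r.reach([.45,.05,.28],down(0.3)); r.reach([.527,.330,.26],down(np.pi/2+.102))
r.sleep(.2);a=r.observe(); print("gap",a["finger_gap"],a["wrist_force"],a["moment"],a["eef_pos"],a["clock"],a["qpos"])
A=optics.snapshot("top");b=optics.snapshot("side"); pickle.dump({"top":A,"side":b},open("s1.pkl","wb"))
cv2.imwrite("pics/c2.png",np.hstack([cv2.resize(A["pixels"][130:250,80:180],(375,450)),cv2.resize(b["pixels"][60:180,150:250],(375,450))]))
E
```

```text
gap 0.008551191646470408 [ 0.4761 -0.2054 -1.4664] [ 0.0031  0.0286 -0.0241] [0.5274 0.3286 0.2605] 15.625 [ 0.4181  0.2836  1.3862 -0.0002  1.4712 -1.2522]
```

View pics/c2.png

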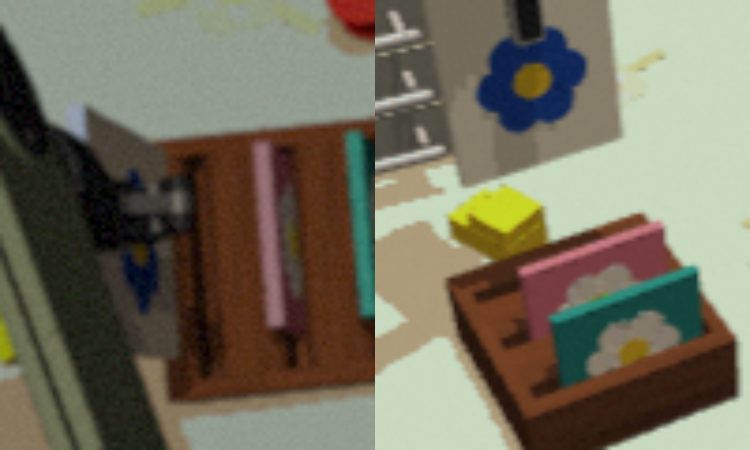

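The board hangs upright over the free slot. Its bottom corners are at about (165,150) and (178,355) in the left crop, and (620,138) and (460,188) in the right. I'll measure the bottom edge against the slot.

```bash
python3 - <<'E'
from h import *
T=lambda x,y:(80+x/3.75-.4,130+y/3.75-.4); S=lambda x,y:(150+(x-375)/3.75-.4,60+y/3.75-.4)
for a,b in((T(165,150),S(620,138)),(T(178,355),S(460,188))):
    print(*tri(a,b),[plane("top",a,z) for z in(.148,.154)])
im=pickle.load(open("s1.pkl","rb"))["top"]["pixels"]
g=im[:,:,2].astype(float)
for row in(176,182,188,194,200,206,212,218,224):
    w=g[row-1:row+2,128:142].mean(0); k=np.clip(np.median(w)-8-w,0,None); c=128+(k*np.arange(14)).sum()/k.sum()
    print(row,round(c,2),w.astype(int),plane("top",(c,row),.06)[:2])
E
```

```text
[0.5847 0.3269 0.1662] 0.5465124192124908 [array([0.5876, 0.3317, 0.148 ]), array([0.5867, 0.3301, 0.154 ])]
[0.4669 0.3164 0.1657] 3.7427870758096375 [array([0.4693, 0.3206, 0.148 ]), array([0.4691, 0.3191, 0.154 ])]
176 129.89 [47 34 23 31 54 71 66 65 71 83 85 89 91 90] [0.5852 0.3397]
182 130.89 [86 62 38 27 45 66 70 66 71 83 86 91 89 89] [0.571  0.3369]
188 130.2 [45 26 22 18 33 61 74 70 67 79 88 92 89 90] [0.5569 0.3381]
194 131.62 [61 65 51 32 28 44 71 75 68 70 84 91 88 88] [0.5428 0.3344]
200 131.79 [53 59 56 38 26 35 60 73 69 70 77 90 89 90] [0.5287 0.3336]
206 132.54 [54 58 63 48 27 24 45 63 68 70 76 84 90 89] [0.5147 0.3314]
212 132.71 [50 52 50 43 29 28 34 63 75 71 64 80 88 89] [0.5007 0.3306]
218 133.68 [53 47 44 40 38 21 18 32 43 43 49 70 84 90] [0.4868 0.328 ]
224 134.4 [53 48 61 56 49 32 22 21 37 46 53 59 76 89] [0.4729 0.326 ]
```

```bash
python3 - <<'E'
from h import *
from workcell import r
P=lambda z:[.5267,.331,z]
r.servo_line(P(.18),vel=.1); f0=r.observe()["wrist_force"]; print(f0)
z=.18
while z>.112:
    z-=.004; r.servo_line(P(z),vel=.06); a=r.observe(); f=a["wrist_force"]-f0
    print(round(z,3),a["eef_pos"],f,a["moment"])
    if np.linalg.norm(f)>12: break
print(a["clock"],a["finger_gap"])
E
```

```text
[ 0.525  -0.9914 -1.3661]
0.176 [0.5268 0.331  0.1763] [-0.4944  1.5173 -0.4971] [-0.0042 -0.0255 -0.0977]
0.172 [0.5264 0.3309 0.1716] [-0.6516  0.5053 -0.5717] [ 0.0786  0.0116 -0.0067]
0.168 [0.5264 0.3308 0.1675] [-0.9359  0.1061 -0.554 ] [ 0.0251  0.0502 -0.039 ]
0.164 [0.5264 0.3309 0.1635] [-0.1935  1.1412  0.3026] [0.0079 0.0266 0.0204]
0.16 [0.5264 0.3309 0.1595] [-0.21    1.0078  0.2622] [ 0.0618  0.0319 -0.0003]
0.156 [0.5264 0.3309 0.1555] [-0.0067  1.125   0.1796] [-0.007   0.0394 -0.0426]
0.152 [0.5264 0.331  0.1516] [-0.938   0.6891  0.1322] [ 0.0221  0.0296 -0.0137]
0.148 [0.5264 0.3309 0.1476] [-0.9729  1.3284 -0.6661] [ 0.0719  0.046  -0.012 ]
0.144 [0.5264 0.3309 0.1436] [-0.9774  1.0665 -0.0351] [ 0.0784 -0.014   0.0247]
0.14 [0.5264 0.3309 0.1396] [-0.7201  0.8256 -0.176 ] [ 0.1534  0.0165 -0.0115]
0.136 [0.5264 0.3309 0.1356] [-0.5647  1.3086  0.0262] [0.1923 0.0229 0.0115]
0.132 [0.5264 0.3309 0.1316] [-0.3668  1.0612 -1.0856] [ 0.0587  0.0703 -0.0068]
0.128 [0.5264 0.3309 0.1276] [-1.4478  0.3051 -0.2315] [0.0724 0.047  0.0714]
0.124 [0.5264 0.3309 0.1236] [-0.7636  1.3523  0.2662] [0.0834 0.0071 0.0795]
0.12 [0.5264 0.3309 0.1196] [-0.5569  1.0758 -0.7231] [0.1477 0.0338 0.061 ]
0.116 [0.5271 0.331  0.1189] [-4.9592 -0.4528 11.5965] [-0.5658  0.8403 -0.0122]
20.675 0.008522945459413588
```

Contact came at TCP z 0.119, about where the slot floor should stop it. Releasing, backing off and checking.

```bash
python3 - <<'E'
from h import *
from workcell import r,optics
r.servo_line([.5267,.331,.119],vel=.05)
r.gripper_open(); r.servo_line([.5267,.331,.28],vel=.15)
r.reach([.3,.45,.3],down(np.pi/2+.102)); r.sleep(.3)
print(r.observe()["clock"])
A=optics.snapshot("top");b=optics.snapshot("side"); pickle.dump({"top":A,"side":b},open("s2.pkl","wb"))
cv2.imwrite("pics/c3.png",np.hstack([cv2.resize(A["pixels"][150:246,110:206],(400,400)),cv2.resize(b["pixels"][90:190,155:255],(400,400))]))
E
```

```text
24.1833
```

View pics/c3.png

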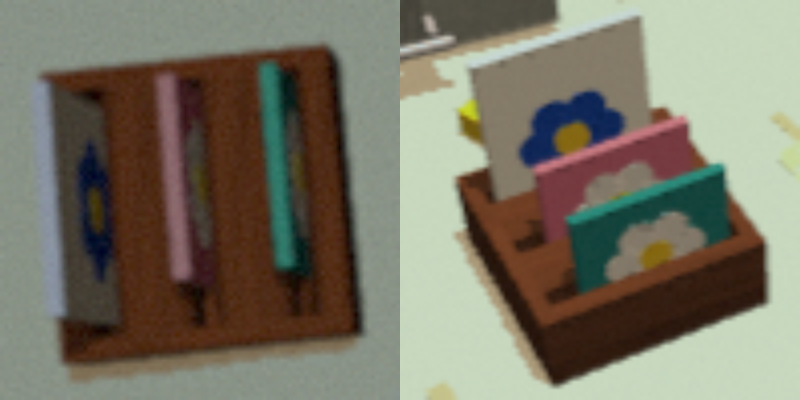

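The white board stands in the slot: its top edge runs (42,80)–(57,315) in the left crop and (470,65)–(640,12) in the right. Both small boards look undisturbed. Now to check the board's height and tilt.

```bash
python3 - <<'E'
from h import *
for a,b in(((119.7,168.8),(214.6,92.7)),((123.3,225.2),(172.2,105.9))): print(*tri(a,b),plane("top",a,.17))
# same bias reference: pink/teal tops triangulated 5-8 mm high
from workcell import r
print(r.observe()["wrist_force"])
E
```

```text
[0.5859 0.3333 0.1733] 0.5539182544148885 [0.5861 0.3342 0.17  ]
[0.467  0.3219 0.1734] 0.9921392658327156 [0.4667 0.3229 0.17  ]
[-0.5413 -0.8939 -0.0854]
```

The top edge is at about 0.170 m once the side camera's known bias is removed. The board is centred and upright over the slot, so I'm handing in.

```bash
python3 -c "
from workcell import r
print(r.close_job())"
```

```text
the job is handed in; nothing more can be done
None
```

The cork offcut is in the bin and the white flower board stands upright, fully down and released in the free slot; I handed the job in at about 24 s, and no verdict was returned.

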